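Show the next building step on the gear model

TASK

Show your building partner the next step: point at the largest of the three loose toothed wheels in the white sorting tray, holding the fingertips about 3 cm straight above its middle for two seconds, then point in the same way at the bare axle of the wooden model, where that wheel belongs. Then press the round desk button all the way down and let it come up again, to show that you are done. Touch nothing but the button, grasp and lift nothing, and do not dip down over the other wheels on the way.

Things in the scene. Friction and masses are not known exactly. Their poses are not given: they have to be found in the camera images.
- wheel_large: target of the first pointing: the largest loose toothed wheel, plain grey plastic, 62 mm over the teeth, 10 mm thick, 11 mm centre hole, lying flat in one compartment of the tray (which one varies). Origin: centre of its underside, on the tray floor; its top face is 10 mm higher. z is up
- wheel_medium: loose grey toothed wheel, 44 mm over the teeth, 10 mm thick, flat in another compartment. Not to be pointed at or touched. Origin: centre of its underside
- wheel_small: loose grey toothed wheel, 30 mm over the teeth, 10 mm thick, flat in the third compartment. Not to be pointed at or touched. Origin: centre of its underside
- tray: white plastic sorting tray fixed to the table, 90 x 235 mm, walls 22 mm high and 4 mm thick, floor 4 mm, three compartments in a row along its y, centres 77 mm apart. Origin: centre of its underside, on the table. It may stand on the left or on the right of the button
- model_base: base board of the half-built model, light wood with small dark holes, fixed to the table, 85 x 215 x 15 mm; three axle stations 60 mm apart along its y. Origin: centre of its underside, on the table. It stands on the other side of the button from the tray
- bare_axle: target of the second pointing: the one axle of the model without a wheel: an upright steel pin 8 mm in diameter in a wooden collar 25 mm in diameter and 12 mm high. Origin: centre of the collar's underside, on the base board, 15 mm above the table; the pin's tip is 35 mm above the origin. Which station it is varies
- mounted_a: a wheel already on its axle at one of the other stations of the model: grey, 62 mm over the teeth, fixed. Origin: centre of its collar's underside, on the base board; the wheel's top face is 23 mm and its pin's tip 35 mm above the origin. Not to be pointed at or touched
- mounted_b: the second wheel already on its axle, like mounted_a, at the remaining station. Not to be pointed at or touched
- next_button_top (a point): middle of the top face of the desk button: a white round cap 44 mm in diameter in a grey round housing 60 mm in diameter and 12 mm high, fixed to the table. When up, its top is 22 mm above the table; it is pressed straight down. The point moves with the cap
- next_button (a joint): travel of the desk button: 0 up, 0.006 m fully down; a spring pushes it back up; it takes 1.5 N to start and 5 N to hold fully down
- water_bottle: bystander: metal water bottle, 64 mm in diameter, 190 mm tall, loose. Origin: centre of its underside
- pencil_cup: bystander: white cup with pencils, 72 mm in diameter, 90 mm tall (pencils to 145 mm), loose. Origin: centre of its underside
- tape_roll: bystander: roll of paper tape lying flat, 72 mm in diameter, 18 mm high, loose. Origin: centre of its underside
- glue_jar: bystander: small jar, 48 mm in diameter, 60 mm tall, loose. Origin: centre of its underside
- wood_strip: bystander: perforated wooden strip 18 x 110 x 8 mm lying near the robot, long along its y, loose. Origin: centre of its underside
Things that resemble listed ones, but are neither listed nor needed, are in the scene too. What is shaped like the part that bears next_button_top but green or purple is not meant.

How it is judged (in metres and radians):
On the way, in this order (a step that is already met when the one before it is completed fails the run):
1. for 1.6 s the fingertips dwell above the middle of the largest loose wheel, the grasp point within 25 mm sideways, the tips no more than about 6 cm up (horizontal distance between the grasp point and wheel_large below 0.025 m and z of the grasp point in the frame of wheel_large between 0.025 and 0.09 m), for 1.6 s.
2. then for 1.6 s they dwell in the same way above the bare axle (horizontal distance between the grasp point and bare_axle below 0.025 m and z of the grasp point in the frame of bare_axle between 0.05 and 0.115 m), for 1.6 s.
3. then the desk button is pressed down at least 4.5 mm (value of joint next_button above 0.0045 m), for 0.05 s.
At the end, for the whole second after the job is handed in: The button, pressed at least 4.5 mm after the two pointings, is up again (within 1.5 mm); the three loose wheels lie at rest where they started (within 10 mm) and the loose bystanders stand where they started (within 20 mm) (value of joint next_button below 0.0015 m and distance of each of wheel_large, wheel_medium, wheel_small from where it was at the start of the episode below 0.01 m and linear speed of each of wheel_large, wheel_medium, wheel_small below 0.02 m/s and distance of each of water_bottle, pencil_cup, tape_roll, glue_jar, wood_strip from where it was at the start of the episode below 0.02 m); the robot touches nothing.
It fails at once if a wheel, the tray, the axle or the model is touched by the robot (contact force between any of the fingers, the arm and wheel_large above 0.3 N or contact force between any of the fingers, the arm and wheel_medium above 0.3 N or contact force between any of the fingers, the arm and wheel_small above 0.3 N or contact force between any of the fingers, the arm and bare_axle above 0.3 N or contact force between any of the fingers, the arm and mounted_a above 0.3 N or contact force between any of the fingers, the arm and mounted_b above 0.3 N or contact force between any of the fingers, the arm and tray above 0.3 N or contact force between any of the fingers, the arm and model_base above 0.3 N).
It fails at once if a loose wheel is shifted or lifted (distance of any of wheel_large, wheel_medium, wheel_small from where it was at the start of the episode above 0.01 m).
It fails at once if the fingertips dip down over the middle of a wrong wheel (within 18 mm sideways and less than about 35 mm above it) ((horizontal distance between the grasp point and wheel_medium below 0.018 m and z of the grasp point in the frame of wheel_medium below 0.065 m) or (horizontal distance between the grasp point and wheel_small below 0.018 m and z of the grasp point in the frame of wheel_small below 0.065 m) or (horizontal distance between the grasp point and mounted_a below 0.018 m and z of the grasp point in the frame of mounted_a below 0.078 m) or (horizontal distance between the grasp point and mounted_b below 0.018 m and z of the grasp point in the frame of mounted_b below 0.078 m)).
It fails at once if a bystander is touched or displaced (contact force between any of the fingers, the arm and water_bottle above 0.5 N or contact force between any of the fingers, the arm and pencil_cup above 0.5 N or contact force between any of the fingers, the arm and tape_roll above 0.5 N or contact force between any of the fingers, the arm and glue_jar above 0.5 N or contact force between any of the fingers, the arm and wood_strip above 0.5 N or distance of any of water_bottle, pencil_cup, tape_roll, glue_jar, wood_strip from where it was at the start of the episode above 0.02 m).
It also fails if it takes over 56 s, if anything falls off the work surface, if the arm or the gripper's body presses on something with over 40 N, if the wrist force passes 120 N, or if a joint passes its speed limit or range.

ROBOT

A 6-joint arm with a two-finger parallel gripper is mounted at the origin on the work surface. World frame = base frame: x ahead of the robot, y to its left, z up, the work surface at z = 0. Lengths are in m, angles in degrees, forces in N, time in s.
With the tool pointing down it reaches from about 0.3 to 0.875 m from the base axis. Payload 6.4 kg.
Tool frame: the origin (TCP) lies midway between the tips of the shut fingers; the grasp point (between the pads) lies 19 mm behind it; y points along the fingers, z is the direction in which the jaws open and shut, and the axes are right-handed (so a half turn about y gives the same grasp; the last joint's range is limited). The gripper opens to 85 mm and grips with 20 to 120 N. Pads are 22 mm wide; open, the fingers measure 114 mm over their backs; the gripper's body (76 mm by 85 mm) begins 54 mm behind the grasp point. The pads swing forward as they close: fully open they stand 13 mm farther back than shut.
Start: joints at [-82.237, 10.359, 92.074, -0, 77.567, -11.82], TCP at [0.193, -0.542, 0.196] pointing down, gripper open.
Joint ranges: [-171.53, 171.53], [-51.25, 118.39], [17.06, 147.69], [-65.23, 245.23], [0, 150.52], [-178.68, 178.68]. Speed limits (degrees/s): [147.25, 147.25, 172.46, 180, 180, 180].

INTERFACE

Orientations are given as [roll, pitch, yaw] about the fixed x, y, z axes, in that order (R = Rz(yaw) Ry(pitch) Rx(roll)).
In Python, from rig import manip gives the robot as it stands.
- The arm moves only by the tool step_arm, never from a script. Its argument "motion" is a list that holds one entry, the list of rows, each a list of 5 numbers: the shift along the tool's x, y, z in mm, then the turn about the tool's y in rad, then the finger opening in mm, from 0 to 85.4. A call has exactly 5 rows; each row shifts and turns the commanded pose from where the row before left it, along the tool's axes as they then stand; what a row does not reach is not made up. A row lasts 1/8 s, in which the tool goes at most 62.5 mm and 10.7 degrees, less where a joint would pass 70% of its speed; a pose out of reach is approached as far as the arm can. A call with a gripper value outside its range is refused whole. The fingers move at their own pace and stop on an object; the grip force is fixed at half the most. Time passes only in rows, so rows that do not move let the fingers close, or fill a call up. It gives the time, the measured TCP pose, the force and the opening at its end, in the units of the state.
- manip.observe(): the state, without advancing time (a new reading comes with each control period).
- manip.read_camera(name): name is "side" or "top"; returns (picture, depth): 480x640x3 uint8, red, green, blue; 480x640 float32, m along the optical axis (not along the pixel's ray), 0 where there is no reading.
- manip.camera_params(name): a dict with "vfov" (degrees; the focal length in pixels is half the picture's height over the tangent of half this angle, whatever the lens; pixels are square), "cx", "cy" (the principal point, pixels), "R" (3x3) and "t" (3): a world point X has camera coordinates R X + t. Camera axes: x right, y down, z forward; pixel columns grow to the right and rows downward; lengths in m; the calibration is good to about 2 mm. A picture is of the moment at which its call begins. camera_params takes no time and is no camera call.
- manip.finish_job(): hands the job in, once; it reports no verdict.
The state is a dict: "t": time; "q": joint angles; "dq": joint speeds; "joint_efforts": joint torques, N m; "tcp_pos": TCP position; "ee_rot": TCP orientation; "wrist_force": force on the tool from outside, world axes, zero at the start; "wrist_torque": the same for the moment, N m; "gripper_width": opening from 0.0 (shut) to 1.0 (fully open).
Only numpy, scipy, OpenCV 4.12 (cv2) and the standard library are available. Lean on these libraries where they do the work, as an engineer would, in place of code of your own. Each camera call takes 0.05 s, during which the arm holds its last target.

## Working session

There is one attempt and no reset: what is moved stays moved. The work goes in short steps, Python scripts to look and compute and a tool call to move; the robot and the scene stay as the last step left them, time stands still between calls to the robot, and variables do not carry over. Pictures are saved under pics/ and viewed, and the job is handed in when it is done.

Besides the shell and the picture viewer there is one more tool, called after "Call:" as a command line: name --argument value ..., lists and objects as JSON in quotes. step_arm: Moves the arm, as the interface text tells. Its arguments: {"type":"object","properties":{"motion":{"type":"array"}},"required":["motion"]}

```bash
ls; mkdir -p pics; python3 - <<'E'
from rig import manip
import cv2,numpy as np
for n in ["top","side"]:
    im,d=manip.read_camera(n)
    cv2.imwrite(f"pics/{n}0.png",im[:,:,::-1]); np.save(f"{n}0_d.npy",d); np.save(f"{n}0.npy",im)
    p=manip.camera_params(n); print(n,p)
print(manip.observe())
E
```

```text
pics
top {'vfov': 54.87458342697069, 'cx': 319.2300351721717, 'cy': 243.6082109979198, 'R': array([[ 4.42908132e-02, -9.99018551e-01,  5.08944681e-04],
       [-9.71977924e-01, -4.32097010e-02, -2.31066736e-01],
       [ 2.30861947e-01,  9.73945067e-03, -9.72937770e-01]]), 't': array([-0.03081724,  0.57928732,  0.79682661])}
side {'vfov': 45.5687016105458, 'cx': 312.8088504253439, 'cy': 246.63460559800163, 'R': array([[ 0.99377232, -0.11116323,  0.00770079],
       [-0.06629541, -0.64538139, -0.76097818],
       [ 0.08956274,  0.75572852, -0.64873177]]), 't': array([-0.57535045,  0.07075574,  0.97999943])}
{'t': 0.1, 'q': array([-8.22354583e+01,  1.03979351e+01,  9.21258911e+01,  1.37918928e-03,
        7.75666638e+01, -1.18198184e+01]), 'dq': array([-0.06739025, -0.17349012, -0.27142884, -0.00797332, -0.01438221,
        0.05380772]), 'joint_efforts': array([ 1.26729028e-04, -4.45882308e+01, -3.52239382e+01, -1.89995385e-04,
        4.07593354e-03,  3.38127597e-05]), 'tcp_pos': array([ 0.19268907, -0.54117545,  0.19537165]), 'ee_rot': array([-9.00882955e+01,  1.98532956e-02, -1.60415953e+02]), 'wrist_force': array([-0.25238108,  0.06504907,  0.73265535]), 'wrist_torque': array([-0.01706484,  0.01522876,  0.00745816]), 'gripper_width': 1.0012549828912913}
```

View pics/top0.png

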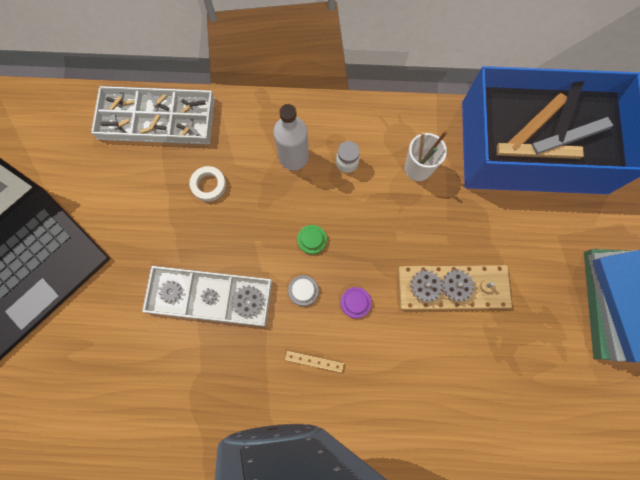

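View pics/side0.png

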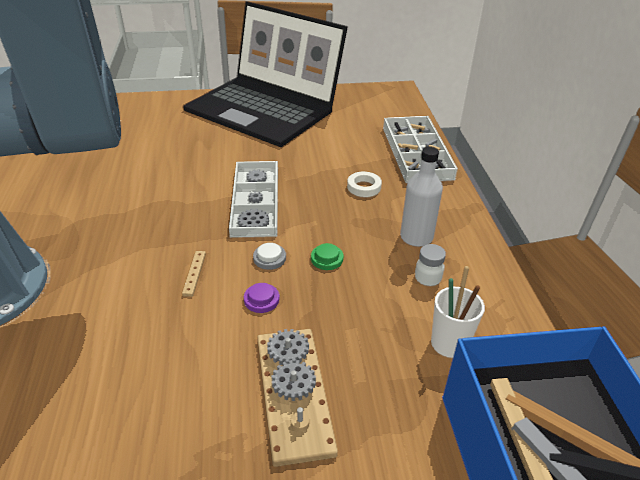

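The top view shows the tray holding three grey wheels: (171,292), (210,296) and (248,301). The model's wheels are at (426,286) and (459,286), and its bare pin is at (489,287). The white button is at (303,290), with green (312,240) and purple (356,303) decoys. The largest loose wheel looks like the one at (248,301). Next I'll measure all of these and enlarge the crops.

```bash
cat > h.py <<'E'
import numpy as np,cv2
from rig import manip
def cam(n):
    p=manip.camera_params(n); f=240/np.tan(np.radians(p['vfov']/2)); return p,f
def ray(n,u,v):
    p,f=cam(n); R=np.array(p['R']);t=np.array(p['t'])
    return -R.T@t, R.T@np.array([(u-p['cx'])/f,(v-p['cy'])/f,1])
def onz(n,u,v,z):
    c,d=ray(n,u,v); return c+d*(z-c[2])/d[2]
def bydepth(n,u,v,dep):
    c,d=ray(n,u,v); return c+d*dep
def proj(n,X):
    p,f=cam(n); c=np.array(p['R'])@np.array(X)+np.array(p['t']); return c[0]/c[2]*f+p['cx'],c[1]/c[2]*f+p['cy']
E
python3 - <<'E'
from h import *
top=np.load('top0.npy');side=np.load('side0.npy');dt=np.load('top0_d.npy');ds=np.load('side0_d.npy')
c1=cv2.resize(top[255:340,135:285],None,fx=5,fy=5,interpolation=cv2.INTER_CUBIC)
c2=cv2.resize(top[250:325,390:520],None,fx=5,fy=5,interpolation=cv2.INTER_CUBIC)
cv2.imwrite('pics/tray.png',c1[:,:,::-1]);cv2.imwrite('pics/model.png',c2[:,:,::-1])
c3=cv2.resize(side[150:245,220:290],None,fx=5,fy=5);c4=cv2.resize(side[320:470,245:345],None,fx=4,fy=4,interpolation=cv2.INTER_CUBIC)
cv2.imwrite('pics/sidemodel.png',c4[:,:,::-1])
# grey wheel masks in tray
hsv=cv2.cvtColor(top,cv2.COLOR_RGB2HSV)
m=np.zeros(dt.shape,np.uint8)
m[(hsv[...,1]<70)&(hsv[...,2]<165)]=255
for nm,u,v,r,z in [('med?',171,292,17,.014),('small?',210,296,14,.014),('large?',248,301,19,.014),('m1',426,286,20,.038),('m2',459,286,20,.038)]:
    w=np.zeros_like(m);cv2.circle(w,(u,v),r,255,-1)
    k=cv2.bitwise_and(m,w); pts=cv2.findNonZero(k); (a,b),rr=cv2.minEnclosingCircle(pts); mm=pts.reshape(-1,2).mean(0)
    P=onz('top',a,b,z);Q=onz('top',a+rr,b,z)
    print(nm,(a,b),rr,mm,P.round(4),onz('top',*mm,z).round(4),'diam',2*np.linalg.norm(P-Q).round(4))
# depth heights
for nm,u,v in [('button',303,290),('board',505,300),('tblnear',300,320),('largewheel',240,301),('green',312,240)]:
    print(nm,bydepth('top',u,v,dt[v,u]).round(4))
# white cap
w=np.zeros_like(m);cv2.circle(w,(303,290),20,255,-1)
k=((hsv[...,1]<40)&(hsv[...,2]>190)&(w>0)).astype(np.uint8)
pts=cv2.findNonZero(k);(a,b),rr=cv2.minEnclosingCircle(pts);print('btn',a,b,rr,onz('top',a,b,.022),pts.reshape(-1,2).mean(0))
hs=cv2.cvtColor(side,cv2.COLOR_RGB2HSV);w=np.zeros_like(m);cv2.circle(w,(269,253),18,255,-1)
k=((hs[...,1]<40)&(hs[...,2]>190)&(w>0)).astype(np.uint8)
pts=cv2.findNonZero(k);(a,b),rr=cv2.minEnclosingCircle(pts);print('btn side',a,b,rr,onz('side',a,b,.022))
E
```

```text
med? (170.76995849609375, 292.0817565917969) 11.422782897949219 [172.92708333 292.74479167] [0.4834 0.2791 0.014 ] [0.4823 0.2748 0.014 ] diam 0.0444
small? (209.1351318359375, 296.0810852050781) 8.135636329650879 [209.60122699 296.62576687] [0.479  0.2039 0.014 ] [0.478  0.2029 0.014 ] diam 0.0316
large? (246.5294189453125, 301.0) 17.58479881286621 [246.7732342  301.57001239] [0.4727 0.1308 0.014 ] [0.4716 0.1302 0.014 ] diam 0.068
m1 (428.0, 285.5) 18.007041931152344 [427.44083225 285.763329  ] [ 0.5148 -0.2145  0.038 ] [ 0.5142 -0.2134  0.038 ] diam 0.0684
m2 (456.74298095703125, 286.12615966796875) 17.743532180786133 [456.93700787 285.51706037] [ 0.516  -0.2689  0.038 ] [ 0.5172 -0.2693  0.038 ] diam 0.0672
button [0.4981 0.0226 0.0195]
board [ 0.4974 -0.3703  0.0096]
tblnear [ 4.42e-01  2.62e-02 -2.00e-04]
largewheel [0.4724 0.1438 0.0116]
green [0.5979 0.01   0.0208]
btn 302.4459533691406 289.1891784667969 10.922046661376953 [0.49932511 0.02368047 0.022     ] [302.416      289.15466667]
btn side 269.0 250.5 11.280613899230957 [0.50195231 0.02136795 0.022     ]
```

```bash
python3 - <<'E'
import cv2,numpy as np
a=cv2.imread('pics/tray.png');b=cv2.imread('pics/model.png');w=max(a.shape[1],b.shape[1])
print(a.shape,b.shape)
s=cv2.imread('pics/sidemodel.png');print(s.shape)
E
```

```text
(425, 750, 3) (375, 650, 3)
(600, 400, 3)
```

View pics/tray.png

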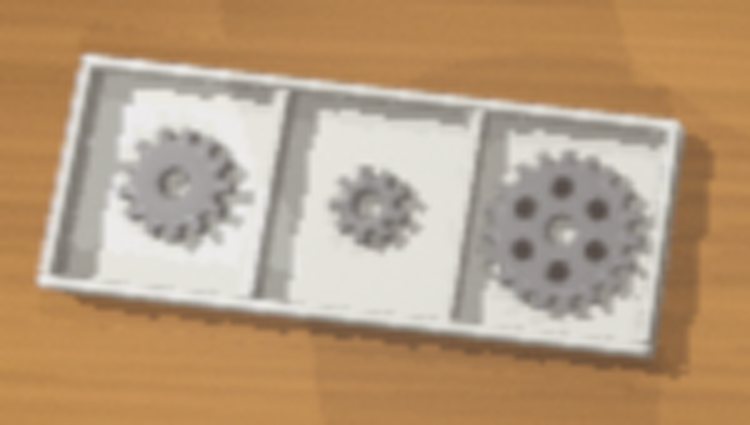

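View pics/model.png

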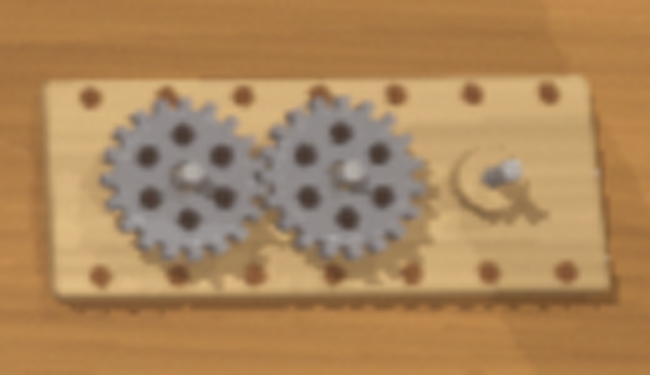

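View pics/sidemodel.png

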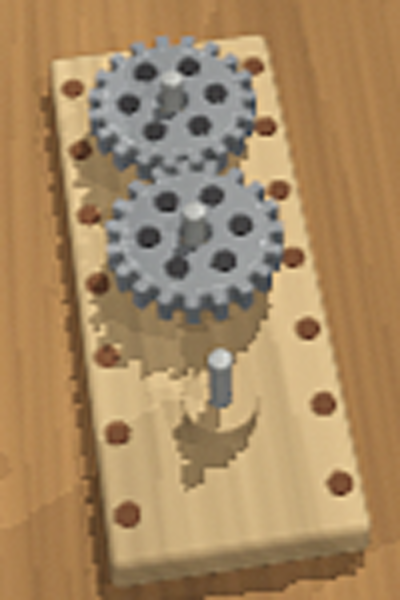

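The tray crop confirms that the rightmost compartment holds the biggest wheel: about 34 px across with six dark holes, and its bore at crop (563,233). The other two are clearly smaller. In both model crops the bare pin is at the right/near end, with its tip at crop (512,168) in the top view and (219,357) in the side view. Now I'll triangulate these points.

```bash
python3 - <<'E'
from h import *
def tri(a,b):
    c1,d1=ray('top',*a);c2,d2=ray('side',*b)
    A=np.stack([d1,-d2],1);s=np.linalg.lstsq(A,c2-c1,rcond=None)[0]
    p,q=c1+d1*s[0],c2+d2*s[1];return ((p+q)/2).round(4),np.linalg.norm(p-q).round(4)
pix=lambda x,y,s,u,v:((x+.5)/s-.5+u,(y+.5)/s-.5+v)
L=pix(563,233,5,135,255);print('large',L,onz('top',*L,.014))
t=pix(512,168,5,390,250);s=pix(219,357,4,245,320)
print('axle',t,onz('top',*t,.05),onz('side',*s,.05),tri(t,s))
print('mounted tips',onz('top',*pix(190,171,5,390,250),.05),onz('top',*pix(350,171,5,390,250),.05))
print('med',onz('top',*pix(178,182,5,135,255),.014),'sm',onz('top',*pix(370,206,5,135,255),.014))
for nm,u,v,z in [('bottle top',288,112,.19),('bottle s',0,0,0),('cup',428,150,.09),('pencil',443,135,.145),('jar',348,150,.06),('tape',208,184,.018),('strip',315,362,.008)]:
    if nm!='bottle s': print(nm,onz('top',u,v,z).round(3))
# side view large wheel
side=np.load('side0.npy');c=cv2.resize(side[150:270,220:300],None,fx=5,fy=5,interpolation=cv2.INTER_CUBIC);cv2.imwrite('pics/traysd.png',c[:,:,::-1])
X=[.4724,.130,.014];print(proj('side',X))
E
```

```text
large (247.2, 301.2) [0.47237628 0.12946541 0.014     ]
axle (492.0, 283.2) [ 0.5225657  -0.33148055  0.05      ] [ 0.52395858 -0.33072406  0.05      ] (array([ 0.5232, -0.3312,  0.0506]), np.float64(0.0015))
mounted tips [ 0.5160821  -0.21098596  0.05      ] [ 0.51873989 -0.27083329  0.05      ]
med [0.48547295 0.28047552 0.014     ] sm [0.47947949 0.20503253 0.014     ]
bottle top [0.78  0.057 0.19 ]
cup [ 0.768 -0.205  0.09 ]
pencil [ 0.772 -0.219  0.145]
jar [ 0.775 -0.054  0.06 ]
tape [0.707 0.228 0.018]
strip [ 0.364 -0.007  0.008]
(np.float64(250.9992056966719), np.float64(218.30137644308437))
```

View pics/traysd.png

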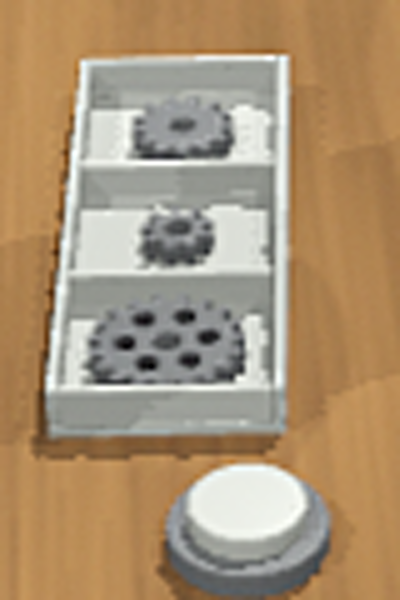

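The measurements check out. The large bore in the side view lies within about 2 px (3 mm) of the projected top-view point. The axle tip triangulates to z = 0.0506 against 0.050 expected, and the stations are 60 mm apart.

Targets:

| Target | x | y |
|---|---|---|
| Large wheel | 0.473 | 0.129 |
| Bare axle | 0.523 | -0.331 |
| Button | 0.500 | 0.0225 |

I'll travel high with the fingers shut.

```bash
cat > go.py <<'E'
import sys
from h import *
from scipy.spatial.transform import Rotation as Ro
s=manip.observe();R=Ro.from_euler('xyz',s['ee_rot'],degrees=True).as_matrix()
T=np.array([float(a) for a in sys.argv[1:4]])
print('t',s['t'],'tcp',s['tcp_pos'].round(4),'rot',s['ee_rot'].round(2),'q',s['q'].round(1),'F',s['wrist_force'].round(2),'w',round(s['gripper_width'],3))
print('tool delta mm',(R.T@(T-s['tcp_pos'])*1000).round(1))
E
python3 go.py .473 .129 .196
```

```text
t 0.1 tcp [ 0.1927 -0.5412  0.1954] rot [-9.0090e+01  2.0000e-02 -1.6042e+02] q [-82.2  10.4  92.1   0.   77.6 -11.8] F [-0.25  0.07  0.73] w 1.001
tool delta mm [-4.887e+02  4.000e-01 -5.374e+02]
```

Call:
step_arm --motion '[[[-20, 0, -22, 0, 0], [-32, 0, -35, 0, 0], [-32, 0, -35, 0, 0], [-32, 0, -35, 0, 0], [-32, 0, -35, 0, 0]]]'

```text
t: 0.72
tcp_pos: [0.2782, -0.3378, 0.1958]
ee_rot: [-90.0, 0.0, -160.4]
wrist_force: [0.1, -0.4, 0.4]
gripper_width: 0.001
```

Call:
step_arm --motion '[[[-32, 0, -35, 0, 0], [-32, 0, -35, 0, 0], [-32, 0, -35, 0, 0], [-32, 0, -35, 0, 0], [-32, 0, -35, 0, 0]]]'

```text
t: 1.35
tcp_pos: [0.3702, -0.1195, 0.1961]
ee_rot: [-90.0, 0.0, -160.4]
wrist_force: [0.2, 0.1, 0.5]
gripper_width: 0.0
```

```bash
python3 go.py .473 .129 .196
```

```text
t 1.35 tcp [ 0.3702 -0.1195  0.1961] rot [-8.9990e+01  1.0000e-02 -1.6044e+02] q [-35.5 -15.4 116.9   0.   78.6  34.9] F [0.19 0.15 0.52] w 0.0
tool delta mm [-1.801e+02  1.000e-01 -1.997e+02]
```

Call:
step_arm --motion '[[[-36, 0, -40, 0, 0], [-36, 0, -40, 0, 0], [-36, 0, -40, 0, 0], [-36, 0, -40, 0, 0], [-36, 0, -40, 0, 0]]]'

```text
t: 1.98
tcp_pos: [0.4728, 0.1296, 0.196]
ee_rot: [-90.0, -0.0, -160.4]
wrist_force: [0.2, -1.4, 0.7]
gripper_width: 0.001
```

```bash
python3 go.py .473 .129 .044
```

```text
t 1.975 tcp [0.4728 0.1296 0.196 ] rot [-8.9990e+01 -1.0000e-02 -1.6039e+02] q [  1.4  -0.7 104.   -0.   76.7  71.8] F [ 0.17 -1.43  0.67] w 0.001
tool delta mm [-1.00e-01  1.52e+02  6.00e-01]
```

Call:
step_arm --motion '[[[0, 30, 0, 0, 0], [0, 35, 0, 0, 0], [0, 35, 0, 0, 0], [0, 30, 0, 0, 0], [0, 20, 0, 0, 0]]]'

```text
t: 2.6
tcp_pos: [0.4712, 0.1278, 0.0443]
ee_rot: [-90.0, -0.1, -160.4]
wrist_force: [-0.2, 0.2, -0.1]
gripper_width: -0.001
```

```bash
python3 go.py .473 .129 .044; python3 - <<'E'
from h import *
o=[]
for n,(u,v) in [("top",(120,200)),("side",(200,120))]:
    im,d=manip.read_camera(n); o.append(cv2.resize(im[v:v+150,u:u+200],None,fx=2,fy=2,interpolation=cv2.INTER_CUBIC))
cv2.imwrite('pics/pt1.png',np.hstack(o)[:,:,::-1])
E
```

```text
t 2.6 tcp [0.4712 0.1278 0.0443] rot [-9.0050e+01 -1.4000e-01 -1.6041e+02] q [  1.2  11.  111.    0.   58.1  71.6] F [-0.23  0.16 -0.11] w -0.001
tool delta mm [-2.1  0.3 -0.6]
```

View pics/pt1.png

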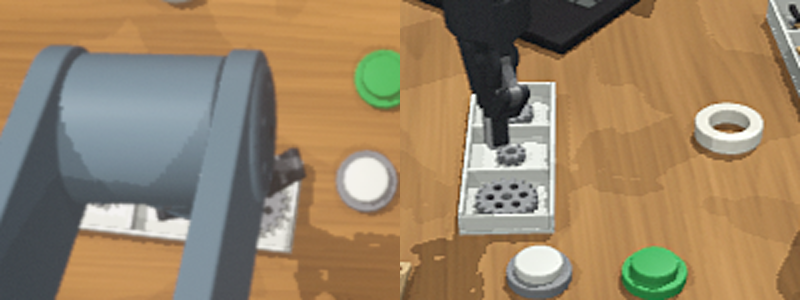

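The side crop shows the tips at crop (497,145), that is about pixel (248,192). That is higher than I expected for this pose, so I'll check it against the projected TCP before going on.

```bash
python3 - <<'E'
from h import *
s=manip.observe();print(s['t'],s['tcp_pos'],s['q'].round(2))
print('proj tcp',proj('side',s['tcp_pos']),proj('top',s['tcp_pos']))
im,d=manip.read_camera('side')
np.save('s1.npy',im);np.save('s1d.npy',d)
for v in range(150,216,6):
    print(v,[tuple(bydepth('side',u,v,d[v,u]).round(3)) for u in (245,249,253)])
c=cv2.resize(im[100:250,190:320],None,fx=4,fy=4,interpolation=cv2.INTER_CUBIC)
cv2.imwrite('pics/pt1b.png',c[:,:,::-1])
E
```

```text
2.7 [0.46994878 0.12768031 0.04364104] [  1.2   11.06 111.04   0.    58.22  71.62]
proj tcp (np.float64(248.77539671510266), np.float64(206.7991896240256)) (np.float64(245.65247292070876), np.float64(300.8000665288308))
150 [(np.float64(0.472), np.float64(0.095), np.float64(0.188)), (np.float64(0.479), np.float64(0.087), np.float64(0.192)), (np.float64(0.486), np.float64(0.092), np.float64(0.188))]
156 [(np.float64(0.471), np.float64(0.094), np.float64(0.176)), (np.float64(0.478), np.float64(0.09), np.float64(0.179)), (np.float64(0.485), np.float64(0.087), np.float64(0.18))]
162 [(np.float64(0.47), np.float64(0.103), np.float64(0.159)), (np.float64(0.477), np.float64(0.103), np.float64(0.158)), (np.float64(0.484), np.float64(0.079), np.float64(0.173))]
168 [(np.float64(0.469), np.float64(0.108), np.float64(0.143)), (np.float64(0.477), np.float64(0.075), np.float64(0.164)), (np.float64(0.484), np.float64(0.067), np.float64(0.169))]
174 [(np.float64(0.469), np.float64(0.099), np.float64(0.137)), (np.float64(0.476), np.float64(0.082), np.float64(0.147)), (np.float64(0.483), np.float64(0
[... 407 characters left out ...]
65), np.float64(0.116), np.float64(0.086)), (np.float64(0.473), np.float64(0.124), np.float64(0.08)), (np.float64(0.48), np.float64(0.125), np.float64(0.079))]
198 [(np.float64(0.462), np.float64(0.214), np.float64(0.003)), (np.float64(0.47), np.float64(0.196), np.float64(0.016)), (np.float64(0.478), np.float64(0.197), np.float64(0.014))]
204 [(np.float64(0.462), np.float64(0.168), np.float64(0.022)), (np.float64(0.47), np.float64(0.17), np.float64(0.019)), (np.float64(0.478), np.float64(0.17), np.float64(0.019))]
210 [(np.float64(0.461), np.float64(0.161), np.float64(0.012)), (np.float64(0.469), np.float64(0.17), np.float64(0.005)), (np.float64(0.477), np.float64(0.156), np.float64(0.014))]
```

View pics/pt1b.png

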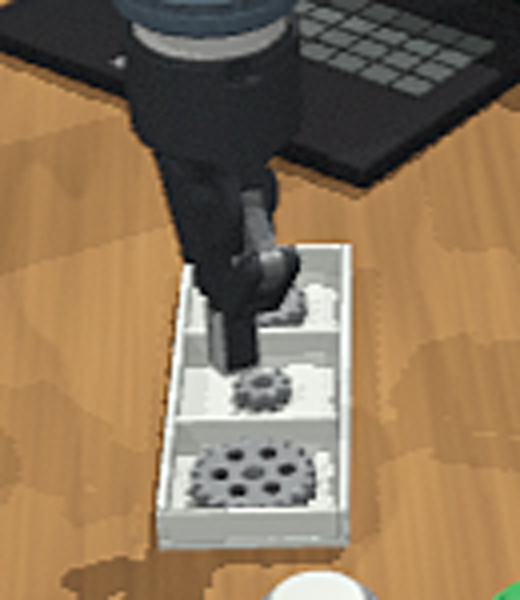

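```bash
python3 - <<'E'
from h import *
def onplane(n,u,v,y):
    c,d=ray(n,u,v); return c+d*(y-c[1])/d[1]
for lab,u,v,y in [('flange ring',240,113,.128),('body bottom',240,138,.128),('tip',248.5,192.5,.128),('tip front',248.5,192.5,.115)]:
    print(lab,onplane('side',u,v,y).round(3))
side=np.load('side0.npy')
# check known: side depth vs plane on objects (bottle top .19, cup, pencil)
ds=np.load('side0_d.npy')
for lab,u,v in [('bottle cap',430,150),('cup rim',440,300),('jar top',432,250),('wheel',270,378),('table',350,300)]:
    print(lab,bydepth('side',u,v,ds[v,u]).round(3))
p=manip.camera_params('side');print(-p['R'].T@p['t'])
# robot gripper at start from top view not visible; try now with top depth
im,d=manip.read_camera('top');cv2.imwrite('pics/top2.png',im[:,:,::-1]);np.save('t2d.npy',d)
for u,v in [(262,283),(265,281),(268,279),(258,285)]: print(u,v,bydepth('top',u,v,d[v,u]).round(3))
E
```

```text
flange ring [0.468 0.128 0.24 ]
body bottom [0.464 0.128 0.192]
tip [0.472 0.128 0.076]
tip front [0.472 0.115 0.086]
bottle cap [0.784 0.058 0.191]
cup rim [ 0.752 -0.18   0.074]
jar top [ 0.776 -0.052  0.062]
wheel [ 0.489 -0.252  0.016]
table [ 0.631 -0.096  0.001]
[ 0.4886867  -0.75890691  0.69403099]
262 283 [0.485 0.082 0.182]
265 281 [0.489 0.078 0.178]
268 279 [0.493 0.074 0.173]
258 285 [0.48  0.086 0.192]
```

View pics/top2.png

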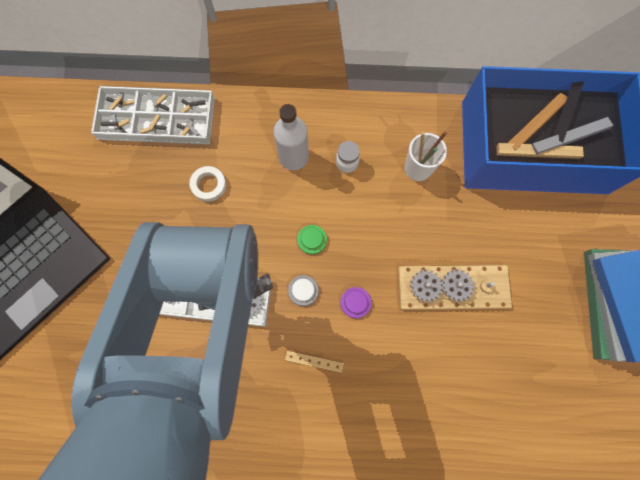

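The camera puts the shut fingertips at z ≈ 0.077, while the reported TCP is at z ≈ 0.044; x and y agree. I'll choose pointing heights that meet the limits under either reading. That means lowering 12 mm here, which still clears the wheel and the walls, and then dwelling.

Call:
step_arm --motion '[[[-2, 6, 0, 0, 0], [0, 6, 0, 0, 0], [0, 0, 0, 0, 0], [0, 0, 0, 0, 0], [0, 0, 0, 0, 0]]]'

```text
t: 3.42
tcp_pos: [0.4746, 0.1284, 0.0344]
ee_rot: [-90.0, 0.0, -160.4]
wrist_force: [0.0, -0.4, -0.5]
gripper_width: -0.004
```

Call:
step_arm --motion '[[[0, 0, 0, 0, 0], [0, 0, 0, 0, 0], [0, 0, 0, 0, 0], [0, 0, 0, 0, 0], [0, 0, 0, 0, 0]]]'

```text
t: 4.05
tcp_pos: [0.4744, 0.1284, 0.0342]
ee_rot: [-90.0, 0.0, -160.4]
wrist_force: [0.9, -0.6, -0.6]
gripper_width: -0.003
```

```bash
python3 go.py .473 .129 .032; python3 - <<'E'
from h import *
im,d=manip.read_camera('side')
print(proj('side',manip.observe()['tcp_pos']))
c=cv2.resize(im[100:250,190:320],None,fx=4,fy=4,interpolation=cv2.INTER_CUBIC)
cv2.imwrite('pics/pt1c.png',c[:,:,::-1])
E
```

```text
t 4.05 tcp [0.4744 0.1284 0.0342] rot [ -90.      0.   -160.42] q [  1.3  12.3 110.9  -0.   56.8  71.7] F [ 0.87 -0.63 -0.56] w -0.003
tool delta mm [ 1.1  2.2 -1. ]
(np.float64(251.41881269185228), np.float64(210.3883835422284))
```

View pics/pt1c.png

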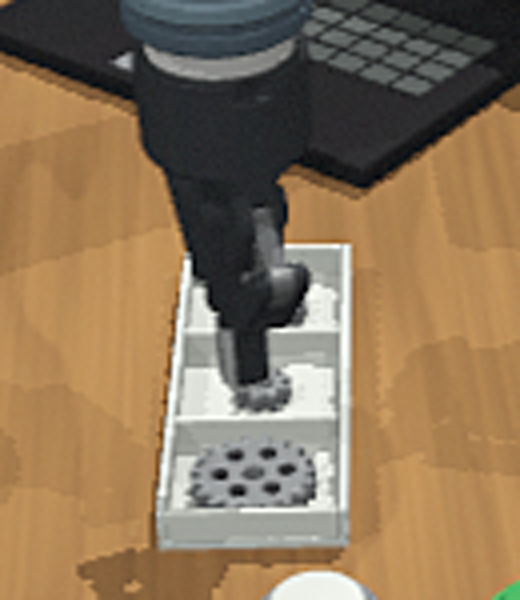

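The tips in the side view are now at crop (245,390). The offset from the reported TCP is still about 31 mm, straight up. I'll lower 4 mm more to centre between the two readings and hold for over 2 s.

Call:
step_arm --motion '[[[1, 4, -1, 0, 0], [0, 0, 0, 0, 0], [0, 0, 0, 0, 0], [0, 0, 0, 0, 0], [0, 0, 0, 0, 0]]]'

```text
t: 4.72
tcp_pos: [0.4732, 0.1291, 0.0303]
ee_rot: [-90.0, 0.0, -160.4]
wrist_force: [-0.2, 0.3, -0.3]
gripper_width: 0.002
```

Call:
step_arm --motion '[[[0, 0, 0, 0, 0], [0, 0, 0, 0, 0], [0, 0, 0, 0, 0], [0, 0, 0, 0, 0], [0, 0, 0, 0, 0]]]'

```text
t: 5.35
tcp_pos: [0.4731, 0.129, 0.0302]
ee_rot: [-90.0, 0.0, -160.4]
wrist_force: [0.7, 0.5, -0.9]
gripper_width: -0.001
```

Call:
step_arm --motion '[[[0, 0, 0, 0, 0], [0, 0, 0, 0, 0], [0, 0, 0, 0, 0], [0, 0, 0, 0, 0], [0, 0, 0, 0, 0]]]'

```text
t: 5.98
tcp_pos: [0.4731, 0.129, 0.0302]
ee_rot: [-90.0, -0.0, -160.4]
wrist_force: [0.9, 0.2, -0.1]
gripper_width: -0.002
```

Call:
step_arm --motion '[[[0, 0, 0, 0, 0], [0, 0, 0, 0, 0], [0, 0, 0, 0, 0], [0, 0, 0, 0, 0], [0, 0, 0, 0, 0]]]'

```text
t: 6.6
tcp_pos: [0.4731, 0.129, 0.0302]
ee_rot: [-90.0, -0.0, -160.4]
wrist_force: [-0.4, -0.4, -0.0]
gripper_width: 0.003
```

Call:
step_arm --motion '[[[0, -25, 0, 0, 0], [0, -40, 0, 0, 0], [0, -45, 0, 0, 0], [0, -40, 0, 0, 0], [0, -10, 0, 0, 0]]]'

```text
t: 7.22
tcp_pos: [0.4749, 0.1291, 0.1933]
ee_rot: [-89.9, 0.3, -160.4]
wrist_force: [-0.6, -0.4, -0.9]
gripper_width: 0.0
```

```bash
python3 go.py .523 -.331 .19
```

```text
t 7.225 tcp [0.4749 0.1291 0.1933] rot [ -89.9     0.3  -160.41] q [  1.4  -0.5 104.1   0.   76.1  71.8] F [-0.57 -0.39 -0.95] w 0.0
tool delta mm [109.    3.5 449.6]
```

Call:
step_arm --motion '[[[10, 0, 40, 0, 0], [11, 0, 46, 0, 0], [11, 0, 46, 0, 0], [11, 0, 46, 0, 0], [11, 0, 46, 0, 0]]]'

```text
t: 7.85
tcp_pos: [0.4966, -0.1013, 0.1889]
ee_rot: [-90.1, -0.1, -160.4]
wrist_force: [1.2, 1.1, 0.2]
gripper_width: 0.001
```

Call:
step_arm --motion '[[[11, 0, 46, 0, 0], [11, 0, 46, 0, 0], [11, 0, 46, 0, 0], [11, 0, 46, 0, 0], [11, 0, 42, 0, 0]]]'

```text
t: 8.48
tcp_pos: [0.5206, -0.3327, 0.1885]
ee_rot: [-90.1, -0.1, -160.4]
wrist_force: [-0.3, 0.0, -0.2]
gripper_width: -0.002
```

```bash
python3 go.py .523 -.331 .08
```

```text
t 8.475 tcp [ 0.5206 -0.3327  0.1885] rot [-9.0120e+01 -6.0000e-02 -1.6044e+02] q [-43.6  16.2  85.9   0.   78.   26.9] F [-0.25  0.02 -0.2 ] w -0.002
tool delta mm [ -2.9 108.5  -0.6]
```

Call:
step_arm --motion '[[[-3, 20, 0, 0, 0], [0, 30, 0, 0, 0], [0, 30, 0, 0, 0], [0, 18, 0, 0, 0], [0, 10, 0, 0, 0]]]'

```text
t: 9.1
tcp_pos: [0.5235, -0.3292, 0.0804]
ee_rot: [-90.1, -0.1, -160.4]
wrist_force: [1.1, -0.0, 0.3]
gripper_width: -0.003
```

```bash
python3 go.py .523 -.331 .062; python3 - <<'E'
from h import *
im,d=manip.read_camera('side')
print(proj('side',manip.observe()['tcp_pos']))
c=cv2.resize(im[280:480,220:400],None,fx=3,fy=3,interpolation=cv2.INTER_CUBIC)
cv2.imwrite('pics/pt2.png',c[:,:,::-1])
E
```

```text
t 9.1 tcp [ 0.5235 -0.3292  0.0804] rot [-9.0130e+01 -6.0000e-02 -1.6038e+02] q [-43.1  22.8  90.6   0.   66.7  27.2] F [ 1.1  -0.03  0.27] w -0.003
tool delta mm [ 1.1 18.4  1.5]
(np.float64(298.5833481498839), np.float64(394.37809206779934))
```

View pics/pt2.png

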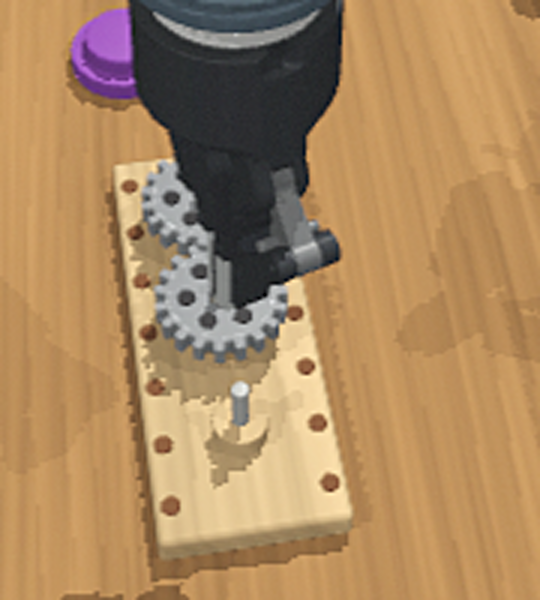

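The tips show at crop (235,305), so pixel (298,381), against row 394 projected. Again they appear only higher, with no sideways error. I'll lower to a reported z of 0.062 and dwell.

Call:
step_arm --motion '[[[1, 8, 1, 0, 0], [0, 8, 0, 0, 0], [0, 2, 0, 0, 0], [0, 0, 0, 0, 0], [0, 0, 0, 0, 0]]]'

```text
t: 9.78
tcp_pos: [0.5237, -0.332, 0.0646]
ee_rot: [-90.0, 0.0, -160.4]
wrist_force: [-0.3, -0.3, 0.2]
gripper_width: -0.004
```

Call:
step_arm --motion '[[[0, 0, 0, 0, 0], [0, 0, 0, 0, 0], [0, 0, 0, 0, 0], [0, 0, 0, 0, 0], [0, 0, 0, 0, 0]]]'

```text
t: 10.4
tcp_pos: [0.5235, -0.3317, 0.0642]
ee_rot: [-90.0, -0.0, -160.4]
wrist_force: [-0.9, 0.6, -0.2]
gripper_width: -0.002
```

```bash
python3 go.py .523 -.331 .062; python3 - <<'E'
from h import *
im,d=manip.read_camera('side')
s=manip.observe()['tcp_pos'];print(proj('side',s))
for v in range(370,405,3):
    print(v,[tuple(float(x) for x in bydepth('side',u,v,d[v,u]).round(3)) for u in (294,298,302)])
c=cv2.resize(im[280:480,220:400],None,fx=3,fy=3,interpolation=cv2.INTER_CUBIC)
cv2.imwrite('pics/pt2b.png',c[:,:,::-1])
E
```

```text
t 10.4 tcp [ 0.5235 -0.3317  0.0642] rot [ -90.     -0.   -160.41] q [-43.3  24.1  91.   -0.   64.9  27.1] F [-0.92  0.62 -0.2 ] w -0.002
tool delta mm [ 0.2  2.2 -0.8]
(np.float64(298.98590260097325), np.float64(403.2233538647025))
370 [(0.517, -0.346, 0.152), (0.522, -0.348, 0.154), (0.526, -0.348, 0.153)]
373 [(0.517, -0.348, 0.149), (0.521, -0.348, 0.149), (0.526, -0.354, 0.156)]
376 [(0.517, -0.347, 0.143), (0.521, -0.358, 0.157), (0.524, -0.368, 0.17)]
379 [(0.517, -0.34, 0.128), (0.521, -0.358, 0.15), (0.524, -0.368, 0.164)]
382 [(0.517, -0.341, 0.122), (0.52, -0.36, 0.148), (0.524, -0.368, 0.159)]
385 [(0.517, -0.341, 0.117), (0.521, -0.345, 0.122), (0.524, -0.368, 0.152)]
388 [(0.517, -0.341, 0.11), (0.521, -0.344, 0.115), (0.527, -0.342, 0.11)]
391 [(0.517, -0.342, 0.106), (0.521, -0.345, 0.109), (0.531, -0.295, 0.037)]
394 [(0.52, -0.299, 0.038), (0.525, -0.299, 0.038), (0.531, -0.296, 0.033)]
397 [(0.519, -0.303, 0.037), (0.525, -0.3, 0.032), (0.531, -0.289, 0.015)]
400 [(0.519, -0.303, 0.03), (0.525, -0.293, 0.015), (0.531, -0.294, 0.015)]
403 [(0.519, -0.296, 0.014), (0.525, -0.298, 0.015), (0.53, -0.3, 0.017)]
```

View pics/pt2b.png

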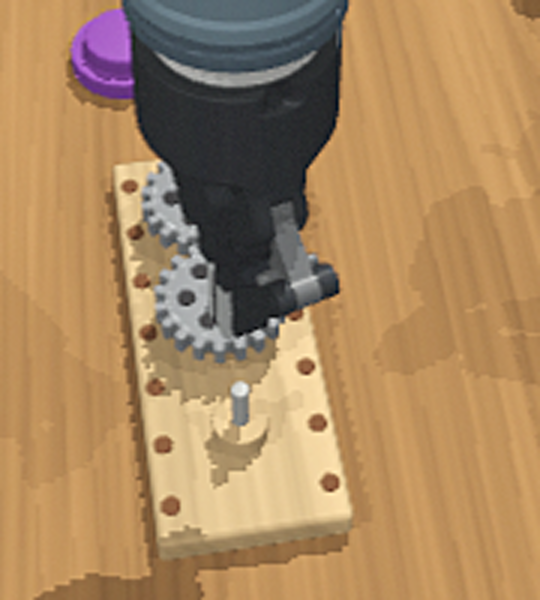

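Depth on the tip gives z ≈ 0.10 at y ≈ -0.34, the same ~35 mm upward offset. I'll lower another 5 mm, which keeps at least 8 mm over the pin on the stricter reading, and hold.

Call:
step_arm --motion '[[[0, 5, 0, 0, 0], [0, 0, 0, 0, 0], [0, 0, 0, 0, 0], [0, 0, 0, 0, 0], [0, 0, 0, 0, 0]]]'

```text
t: 11.08
tcp_pos: [0.5236, -0.3318, 0.0593]
ee_rot: [-90.0, 0.0, -160.4]
wrist_force: [0.4, -0.0, 0.4]
gripper_width: -0.001
```

Call:
step_arm --motion '[[[0, 0, 0, 0, 0], [0, 0, 0, 0, 0], [0, 0, 0, 0, 0], [0, 0, 0, 0, 0], [0, 0, 0, 0, 0]]]'

```text
t: 11.7
tcp_pos: [0.5235, -0.3317, 0.0592]
ee_rot: [-90.0, 0.0, -160.4]
wrist_force: [0.5, -0.5, 0.3]
gripper_width: -0.001
```

Call:
step_arm --motion '[[[0, 0, 0, 0, 0], [0, 0, 0, 0, 0], [0, 0, 0, 0, 0], [0, 0, 0, 0, 0], [0, 0, 0, 0, 0]]]'

```text
t: 12.32
tcp_pos: [0.5235, -0.3317, 0.0592]
ee_rot: [-90.0, 0.0, -160.4]
wrist_force: [0.2, -0.3, 0.3]
gripper_width: 0.001
```

Call:
step_arm --motion '[[[0, 0, 0, 0, 0], [0, 0, 0, 0, 0], [0, 0, 0, 0, 0], [0, 0, 0, 0, 0], [0, 0, 0, 0, 0]]]'

```text
t: 12.95
tcp_pos: [0.5235, -0.3317, 0.0592]
ee_rot: [-90.0, 0.0, -160.4]
wrist_force: [-0.3, -0.6, 0.0]
gripper_width: 0.0
```

Call:
step_arm --motion '[[[0, -20, 0, 0, 0], [0, -35, 0, 0, 0], [0, -35, 0, 0, 0], [0, -30, 0, 0, 0], [0, -10, 0, 0, 0]]]'

```text
t: 13.58
tcp_pos: [0.5248, -0.3329, 0.1932]
ee_rot: [-89.7, 0.1, -160.4]
wrist_force: [-0.3, 0.1, 0.5]
gripper_width: -0.001
```

```bash
python3 go.py .500 .0225 .18
```

```text
t 13.575 tcp [ 0.5248 -0.3329  0.1932] rot [-8.9710e+01  1.5000e-01 -1.6041e+02] q [-43.3  16.1  85.5  -0.   78.1  27.1] F [-0.26  0.06  0.47] w -0.001
tool delta mm [ -95.8   11.7 -343.2]
```

Call:
step_arm --motion '[[[-9, 0, -30, 0, 0], [-12, 0, -43, 0, 0], [-12, 0, -43, 0, 0], [-12, 0, -43, 0, 0], [-12, 0, -43, 0, 0]]]'

```text
t: 14.2
tcp_pos: [0.5088, -0.1208, 0.1888]
ee_rot: [-90.0, -0.0, -160.4]
wrist_force: [0.4, 0.3, 0.1]
gripper_width: 0.003
```

Call:
step_arm --motion '[[[-12, 0, -43, 0, 0], [-12, 0, -43, 0, 0], [-12, 0, -43, 0, 0], [-3, 0, -12, 0, 0], [0, 0, 0, 0, 0]]]'

```text
t: 14.82
tcp_pos: [0.4988, 0.0239, 0.189]
ee_rot: [-90.0, -0.0, -160.3]
wrist_force: [0.6, 0.3, 0.2]
gripper_width: -0.002
```

```bash
python3 go.py .500 .0225 .03
```

```text
t 14.825 tcp [0.4988 0.0239 0.189 ] rot [-8.9990e+01 -2.0000e-02 -1.6032e+02] q [-10.9   1.  103.2  -0.   75.9  59.4] F [0.62 0.27 0.18] w -0.002
tool delta mm [ -0.8 159.    1.7]
```

Call:
step_arm --motion '[[[-1, 30, 2, 0, 0], [0, 40, 0, 0, 0], [0, 40, 0, 0, 0], [0, 25, 0, 0, 0], [0, 8, 0, 0, 0]]]'

```text
t: 15.45
tcp_pos: [0.4994, 0.0208, 0.0444]
ee_rot: [-90.1, -0.2, -160.5]
wrist_force: [-0.6, -0.7, -0.1]
gripper_width: 0.003
```

```bash
python3 go.py .500 .0225 .022; python3 - <<'E'
from h import *
o=[]
s=manip.observe()['tcp_pos']
for n,(u,v) in [("top",(240,220)),("side",(200,160))]:
    im,d=manip.read_camera(n); print(n,proj(n,s)); o.append(cv2.resize(im[v:v+150,u:u+130],None,fx=3,fy=3,interpolation=cv2.INTER_CUBIC))
cv2.imwrite('pics/btn.png',np.hstack(o)[:,:,::-1])
E
```

```text
t 15.45 tcp [0.4994 0.0208 0.0444] rot [ -90.08   -0.18 -160.52] q [-11.2  12.4 109.3  -0.   58.5  59.3] F [-0.57 -0.71 -0.05] w 0.003
tool delta mm [-1.2 22.4 -1.4]
top (np.float64(303.5652900755649), np.float64(287.6169828163054))
side (np.float64(267.0313200681663), np.float64(241.23034688066107))
```

View pics/btn.png

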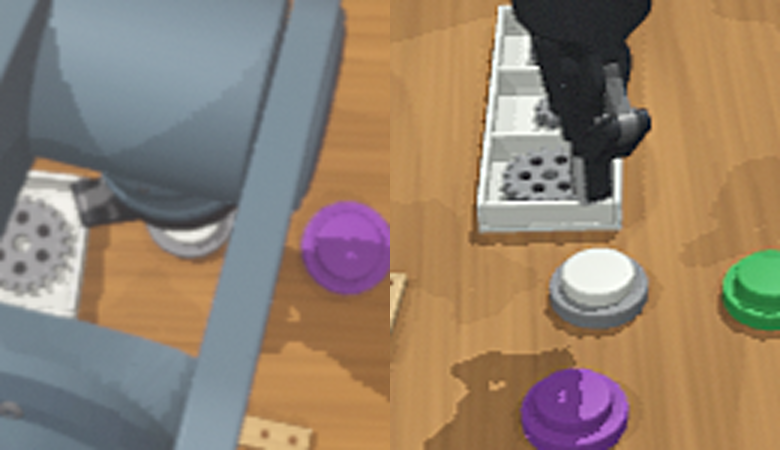

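The tips are straight over the white cap: side tip at crop (597,202), cap at (598,276). Now I'll creep down and watch the force.

Call:
step_arm --motion '[[[-1, 8, -1, 0, 0], [0, 6, 0, 0, 0], [0, 2, 0, 0, 0], [0, 2, 0, 0, 0], [0, 2, 0, 0, 0]]]'

```text
t: 16.18
tcp_pos: [0.5014, 0.0234, 0.0263]
ee_rot: [-90.0, 0.0, -160.4]
wrist_force: [0.5, 0.6, -0.2]
gripper_width: -0.004
```

Call:
step_arm --motion '[[[0, 2, 0, 0, 0], [0, 1, 0, 0, 0], [0, 1, 0, 0, 0], [0, 1, 0, 0, 0], [0, 0, 0, 0, 0]]]'

```text
t: 16.8
tcp_pos: [0.5011, 0.0234, 0.0211]
ee_rot: [-90.0, -0.0, -160.4]
wrist_force: [0.5, 0.5, 0.1]
gripper_width: -0.0
```

Call:
step_arm --motion '[[[0, 1, 0, 0, 0], [0, 1, 0, 0, 0], [0, 1, 0, 0, 0], [0, 1, 0, 0, 0], [0, 0, 0, 0, 0]]]'

```text
t: 17.42
tcp_pos: [0.5011, 0.0233, 0.0171]
ee_rot: [-90.0, -0.0, -160.4]
wrist_force: [-0.4, -0.2, -0.2]
gripper_width: 0.005
```

```bash
python3 go.py .500 .0225 .022; python3 - <<'E'
from h import *
s=manip.observe()['tcp_pos']
im,d=manip.read_camera('side'); print(proj('side',s))
cv2.imwrite('pics/btn2.png',cv2.resize(im[160:310,200:330],None,fx=4,fy=4,interpolation=cv2.INTER_CUBIC)[:,:,::-1])
E
```

```text
t 17.425 tcp [0.5011 0.0233 0.0171] rot [-9.0010e+01 -1.0000e-02 -1.6042e+02] q [-10.9  15.2 109.7  -0.   55.   59.5] F [-0.41 -0.16 -0.21] w 0.005
tool delta mm [ 1.3 -4.9  0.4]
(np.float64(268.58063314106437), np.float64(251.89310211494754))
```

View pics/btn2.png

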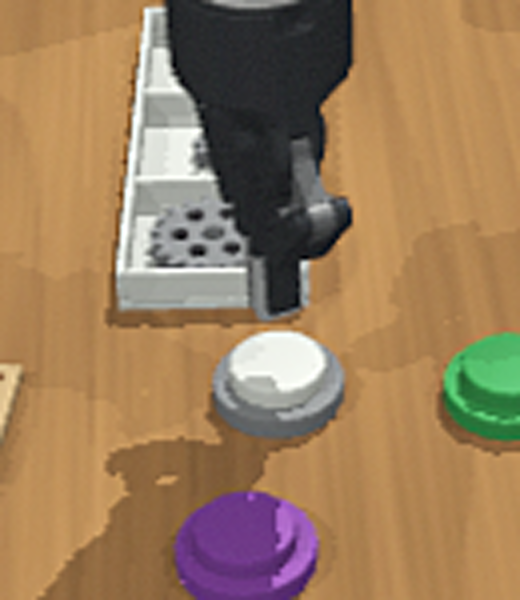

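There is no force at a reported z of 0.017, and the picture shows the tip (crop (278,315)) still about 30 mm above the cap. So the camera is right and the reported TCP z is about 30 mm too low. Both dwell heights then lie well inside their windows: grasp points roughly 0.076 and 0.096 m. I'll keep creeping down, guided by force.

Call:
step_arm --motion '[[[0, 5, 0, 0, 0], [0, 5, 0, 0, 0], [0, 4, 0, 0, 0], [0, 2, 0, 0, 0], [0, 0, 0, 0, 0]]]'

```text
t: 18.1
tcp_pos: [0.501, 0.0234, 0.001]
ee_rot: [-90.0, -0.0, -160.4]
wrist_force: [-0.0, 0.1, 1.1]
gripper_width: -0.002
```

Call:
step_arm --motion '[[[0, 1, 0, 0, 0], [0, 1, 0, 0, 0], [0, 1, 0, 0, 0], [0, 1, 0, 0, 0], [0, 0, 0, 0, 0]]]'

```text
t: 18.73
tcp_pos: [0.5011, 0.0233, -0.0029]
ee_rot: [-90.0, -0.0, -160.4]
wrist_force: [-0.4, 1.0, 0.1]
gripper_width: 0.001
```

```bash
python3 go.py .500 .0225 .022; python3 - <<'E'
from h import *
s=manip.observe()['tcp_pos']
im,d=manip.read_camera('side'); print(proj('side',s))
cv2.imwrite('pics/btn3.png',cv2.resize(im[160:310,200:330],None,fx=4,fy=4,interpolation=cv2.INTER_CUBIC)[:,:,::-1])
E
```

```text
t 18.725 tcp [ 0.5011  0.0233 -0.0029] rot [-9.0000e+01 -1.0000e-02 -1.6042e+02] q [-10.9  17.4 110.   -0.   52.6  59.5] F [-0.43  0.99  0.14] w 0.001
tool delta mm [  1.3 -24.9   0.4]
(np.float64(269.0562189201476), np.float64(260.13671646834666))
```

View pics/btn3.png

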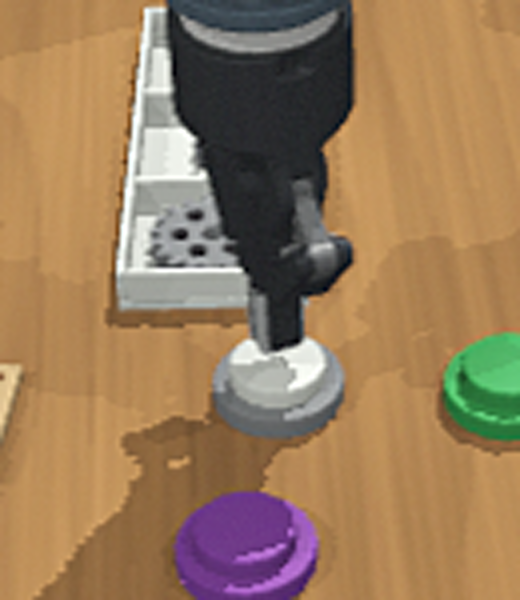

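The tip is now at crop (280,350), about 10 mm above the cap centre at (277,368).

Call:
step_arm --motion '[[[0, 2, 0, 0, 0], [0, 2, 0, 0, 0], [0, 1, 0, 0, 0], [0, 1, 0, 0, 0], [0, 0, 0, 0, 0]]]'

```text
t: 19.4
tcp_pos: [0.5011, 0.0233, -0.0089]
ee_rot: [-90.0, -0.0, -160.4]
wrist_force: [0.9, 0.0, -0.4]
gripper_width: 0.001
```

Call:
step_arm --motion '[[[0, 1, 0, 0, 0], [0, 1, 0, 0, 0], [0, 1, 0, 0, 0], [0, 0, 0, 0, 0], [0, 0, 0, 0, 0]]]'

```text
t: 20.02
tcp_pos: [0.5012, 0.0233, -0.0118]
ee_rot: [-90.0, 0.0, -160.4]
wrist_force: [0.1, -0.3, 0.4]
gripper_width: -0.0
```

Call:
step_arm --motion '[[[0, 1, 0, 0, 0], [0, 1, 0, 0, 0], [0, 0, 0, 0, 0], [0, 0, 0, 0, 0], [0, 0, 0, 0, 0]]]'

```text
t: 20.65
tcp_pos: [0.5013, 0.0233, -0.0137]
ee_rot: [-90.0, 0.0, -160.4]
wrist_force: [-0.2, -0.0, 1.9]
gripper_width: 0.0
```

Force is starting to show at a reported z of -0.0137. Continuing.

Call:
step_arm --motion '[[[0, 1, 0, 0, 0], [0, 1, 0, 0, 0], [0, 0, 0, 0, 0], [0, 0, 0, 0, 0], [0, 0, 0, 0, 0]]]'

```text
t: 21.28
tcp_pos: [0.5013, 0.0233, -0.0157]
ee_rot: [-90.0, 0.0, -160.4]
wrist_force: [0.3, -0.4, 1.8]
gripper_width: 0.003
```

Call:
step_arm --motion '[[[0, 1, 0, 0, 0], [0, 1, 0, 0, 0], [0, 0, 0, 0, 0], [0, 0, 0, 0, 0], [0, 0, 0, 0, 0]]]'

```text
t: 21.9
tcp_pos: [0.5013, 0.0233, -0.0177]
ee_rot: [-90.0, 0.0, -160.4]
wrist_force: [0.2, -0.7, 4.1]
gripper_width: 0.0
```

Call:
step_arm --motion '[[[0, 1, 0, 0, 0], [0, 0.5, 0, 0, 0], [0, 0, 0, 0, 0], [0, 0, 0, 0, 0], [0, 0, 0, 0, 0]]]'

```text
t: 22.52
tcp_pos: [0.5014, 0.0233, -0.0191]
ee_rot: [-90.0, 0.0, -160.4]
wrist_force: [-0.5, -0.3, 6.8]
gripper_width: -0.0
```

```bash
python3 go.py .500 .0225 .022
```

```text
t 22.525 tcp [ 0.5014  0.0233 -0.0191] rot [-8.9990e+01  1.0000e-02 -1.6041e+02] q [-10.9  19.2 110.1  -0.   50.6  59.5] F [-0.52 -0.28  6.83] w -0.0
tool delta mm [  1.5 -41.1   0.3]
```

Call:
step_arm --motion '[[[0, 1, 0, 0, 0], [0, 0, 0, 0, 0], [0, 0, 0, 0, 0], [0, 0, 0, 0, 0], [0, 0, 0, 0, 0]]]'

```text
t: 23.15
tcp_pos: [0.5014, 0.0233, -0.0192]
ee_rot: [-90.0, -0.0, -160.4]
wrist_force: [-4.9, 0.1, 15.8]
gripper_width: -0.001
```

```bash
python3 - <<'E'
from h import *
im,d=manip.read_camera('side')
print(manip.observe()['wrist_force'],manip.observe()['tcp_pos'])
cv2.imwrite('pics/btn4.png',cv2.resize(im[160:310,200:330],None,fx=4,fy=4,interpolation=cv2.INTER_CUBIC)[:,:,::-1])
E
```

```text
[-4.7774421   1.36844202 15.88810558] [ 0.5013776   0.02326664 -0.01925371]
```

View pics/btn4.png

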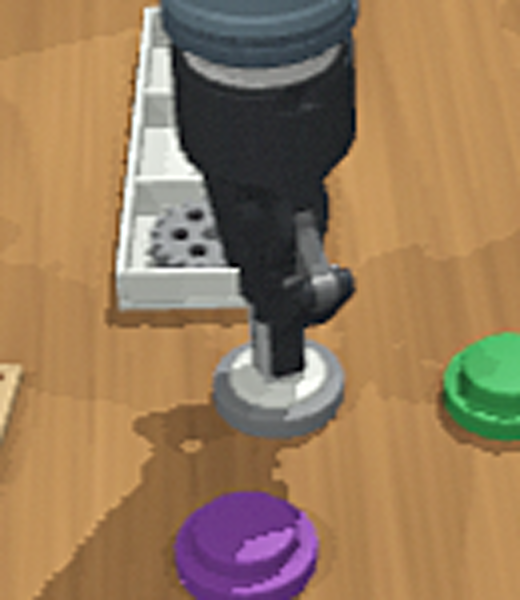

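The button is bottomed: 16 N at the hard stop, about 6 mm of travel from first contact, and the picture shows the cap flush. Release and retreat upward.

Call:
step_arm --motion '[[[0, -5, 0, 0, 0], [0, -10, 0, 0, 0], [0, -30, 0, 0, 0], [0, -40, 0, 0, 0], [0, -40, 0, 0, 0]]]'

```text
t: 23.82
tcp_pos: [0.5003, 0.0235, 0.1055]
ee_rot: [-90.0, -0.1, -160.4]
wrist_force: [0.0, 0.2, 0.3]
gripper_width: 0.0
```

Call:
step_arm --motion '[[[40, -25, 0, 0, 0], [40, -10, 40, 0, 0], [20, 0, 40, 0, 0], [0, 0, 40, 0, 0], [0, 0, 0, 0, 0]]]'

```text
t: 24.45
tcp_pos: [0.4474, -0.1255, 0.14]
ee_rot: [-90.0, 0.0, -160.6]
wrist_force: [0.3, 1.0, 0.1]
gripper_width: 0.002
```

Call:
step_arm --motion '[[[0, 0, 40, 0, 0], [0, 0, 40, 0, 0], [0, 0, 0, 0, 0], [0, 0, 0, 0, 0], [0, 0, 0, 0, 0]]]'

```text
t: 25.08
tcp_pos: [0.4735, -0.1972, 0.1394]
ee_rot: [-90.1, -0.0, -160.3]
wrist_force: [0.3, 0.0, 0.4]
gripper_width: -0.001
```

```bash
python3 go.py .500 .0225 .022; python3 - <<'E'
from h import *
for n in ("top","side"):
    im,d=manip.read_camera(n)
    cv2.imwrite(f'pics/end_{n}.png',im[:,:,::-1])
    df=cv2.absdiff(im,np.load(n+'0.npy')).max(2); print(n,(df>60).sum())
    if n=='side':
        hs=cv2.cvtColor(im,cv2.COLOR_RGB2HSV);w=np.zeros(d.shape,np.uint8);cv2.circle(w,(269,253),18,255,-1)
        k=((hs[...,1]<40)&(hs[...,2]>190)&(w>0)).astype(np.uint8);print(cv2.minEnclosingCircle(cv2.findNonZero(k)))
E
```

```text
t 25.075 tcp [ 0.4735 -0.1972  0.1394] rot [-9.0060e+01 -2.0000e-02 -1.6035e+02] q [-35.9   5.9 104.    0.   70.1  34.5] F [0.26 0.01 0.41] w -0.001
tool delta mm [ -98.9  117.6 -197.8]
top 50849
side 27158
((271.9166564941406, 249.5), 8.461198806762695)
```

View pics/end_side.png

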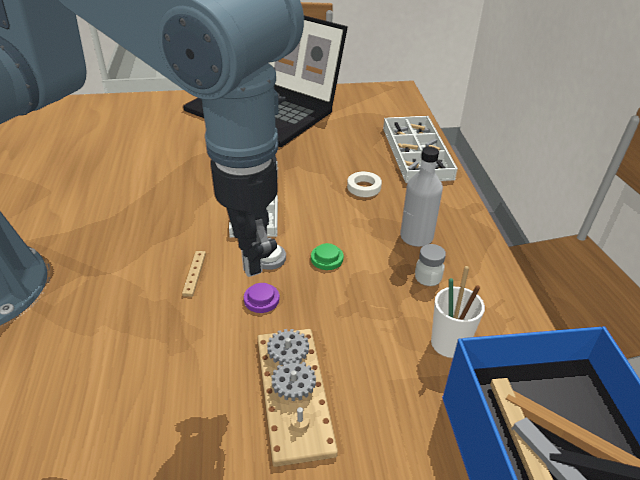

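View pics/end_top.png

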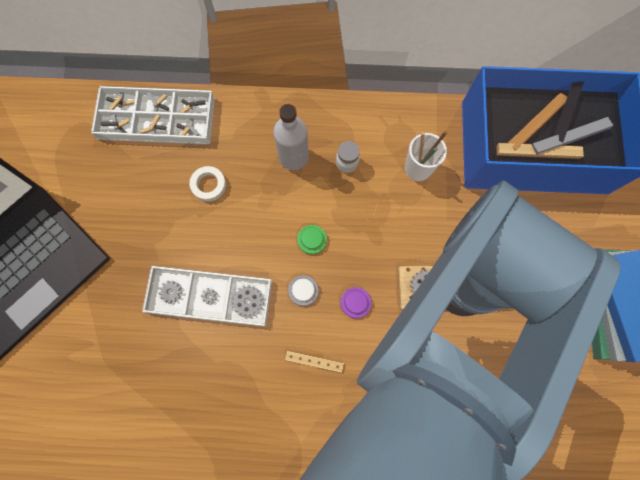

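The end pictures show the wheels, strip, tape, bottle, jar and cup where they started, with the button visible at (303,290). One last numeric check, then I hand in.

```bash
python3 - <<'E'
from h import *
im=cv2.imread('pics/end_top.png')[:,:,::-1].copy();a=np.load('top0.npy')
df=cv2.absdiff(im,a).max(2)
for n,(u,v,r) in dict(tray=(208,296,65),btn=(303,290,18),strip=(315,362,30),tape=(208,184,22),bottle=(291,140,32),jar=(348,157,18),cup=(425,157,28)).items():
    w=np.zeros(df.shape,np.uint8);cv2.circle(w,(u,v),r,255,-1);print(n,(df[w>0]>50).sum(),'of',(w>0).sum())
print(manip.observe()['wrist_force'].round(2),manip.observe()['dq'].round(2))
print(manip.finish_job())
E
```

```text
tray 0 of 13273
btn 0 of 1009
strip 0 of 2821
tape 0 of 1517
bottle 0 of 3209
jar 0 of 1009
cup 0 of 2453
[-0.06  0.57  0.37] [-0.2   0.13 -0.37 -0.03 -0.1  -0.07]
the job is handed in; nothing more can be done
None
```

I pointed at the largest loose wheel for about 3.5 s, then at the bare axle for about 3 s. I then pressed the white button to its hard stop and let it come up again, and handed the job in at about 25 s. The force reached 16 N after about 6 mm of travel.

- **Last checks:** the top view shows no changed pixels around the tray wheels, the button or any bystander. The wrist force is back to noise, so nothing is being touched.
- **One disagreement:** the reported TCP height was about 35 mm lower than the real fingertips. I saw this in the camera pictures, and the button contact confirmed it.
- **Effect on the pointing:** I had chosen heights that meet the limits under either reading. The tips were therefore really about 5 cm above the wheel and 4.5 cm above the pin, not the 3 cm asked for. That puts the grasp point about 0.080 m and 0.098 m above the two origins, inside the limits of 0.09 m and 0.115 m.

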